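# Set the stacked cups out on their saucers

### The arm

A 7-joint arm with a two-finger parallel gripper is mounted at the origin on the work surface. World frame = base frame: x ahead of the robot, y to its left, z up, the work surface at z = 0. Lengths are in m, angles in rad, forces in N, time in s.
With the tool pointing down it reaches from about 0.4 to 0.85 m from the base axis. Payload 10.4 kg.
Tool frame: the origin (TCP) lies at the very end of the fingers, on their centre line; the grasp point (between the pads) lies 19 mm behind it; z points along the fingers, y is the line along which they close (so a half turn about z gives the same grasp; the last joint's range is limited). The gripper opens to 85 mm and grips with 20 to 120 N. Pads are 22 mm wide; open, the fingers measure 114 mm over their backs; the gripper's body (76 mm by 85 mm) begins 54 mm behind the grasp point. The pads swing forward as they close: fully open they stand 13 mm farther back than shut.
Start: joints at [1.133, 0.332, -0.065, 1.46, 0.022, 1.35, -0.088], TCP at [0.252, -0.572, 0.231] pointing down, gripper open.
Joint ranges: [-2.6, 2.6], [-0.5, 2.12], [-1.47, 1.34], [0.16, 2.42], [-1.27, 4.41], [0.06, 2.06], [-2.6, 2.6]. Speed limits (rad/s): [2.22, 2.22, 2.79, 2.79, 3.14, 3.14, 3.14].

### API

Orientations are given as a unit quaternion [x, y, z, w].
In Python, from workcell import manip, optics gives the robot as it stands.
- The arm moves only by the tool jog_arm, never from a script. Its arguments are lists of equal length, an entry for each row: "dr": the turn, a rotation vector about the tool's x, y, z normalised to -1 to 1, where 1 is 4 degrees, a list of three; "translation": the shift along the tool's x, y, z normalised to -1 to 1, where 1 is 0.025 m, a list of three; "jaw": the opening, from 0 (shut) to 1 (fully open). A call has 1 to 10 rows; each row shifts and turns the commanded pose from where the row before left it, along the tool's axes as they then stand; what a row does not reach is not made up. A row lasts 1/10 s, in which the tool goes at most 50 mm and 8.59 degrees, less where a joint would pass 70% of its speed; a pose out of reach is approached as far as the arm can. A call with a number of a shift or a turn outside -1 to 1 is refused whole. A call with a gripper value outside its range is refused whole. The fingers move at their own pace and stop on an object; "squeeze" is the grip in N (left out, the last holds). Time passes only in rows, so rows that do not move let the fingers close. It gives the time, the measured TCP pose, the force, the opening and the grip force at its end, in the units of the state.
- manip.get_obs(): the state, without advancing time (a new reading comes with each control period).
- optics.camera(name): name is "side" or "top" or "wrist"; returns a dict with "color" (384x512x3 uint8, red, green, blue), "mtx" (3x3 intrinsics, pixels), "R" (3x3) and "t" (3): a world point X has camera coordinates R X + t. Camera axes: x right, y down, z forward; pixel columns grow to the right and rows downward; lengths in m; the calibration is good to about 2 mm. A picture is of the moment at which its call begins. There is no depth.
- manip.hand_in(): hands the job in; it is judged then, once.
The state is a dict: "clock": time; "joint_pos": joint angles; "joint_velocities": joint speeds; "tau": joint torques, N m; "position": TCP position; "ee_rot": TCP orientation; "ft_force": force on the tool from outside, world axes, zero at the start; "torque": the same for the moment, N m; "grip_width": opening from 0.0 (shut) to 1.0 (fully open); "grasp_force": force on a finger pad.
Only numpy, scipy, OpenCV 4.12 (cv2) and the standard library are available. Lean on these libraries where they do the work, as an engineer would, in place of code of your own. Each camera call takes 0.05 s, during which the arm holds its last target. There are 200 camera calls.

### The job

The four coffee cups have been left in two stacks, a small cup standing in the mouth of each larger one. Take the stacks apart and set every cup upright and gently down in the middle of the saucer of its own colour, so that all four saucers carry their own cup. Do not tip a cup over, and leave the milk jug and the tamper where they stand.

Things in the scene. Friction and masses are not known exactly. Their poses are not given: they have to be found in the camera images.
- red_cup: Small espresso cup, red all over, 130 g. Height 50 mm; outside diameter 49 mm at the foot, 52 mm from 14 mm up. Loop handle on its own +x side, out to 47 mm from the axis, 17 to 46 mm above the foot. At the start it stands in the mouth of the blue or green cup (varies), its foot on a ledge 10 mm below that cup's rim; lifts straight out. Origin: centre of the underside, z up.
- white_cup: Small espresso cup, white all over, 130 g. Height 50 mm; outside diameter 49 mm at the foot, 52 mm from 14 mm up. Loop handle on its own +x side, out to 47 mm from the axis, 17 to 46 mm above the foot. At the start it stands in the mouth of the blue or green cup (varies), its foot on a ledge 10 mm below that cup's rim; lifts straight out. Origin: centre of the underside, z up.
- blue_cup: Larger cup, blue all over, 210 g. Height 58 mm; outside diameter 58 mm at the foot, 68 mm at 12 mm up, 70 mm at the rim. Inside, a ledge 48 mm above the foot carries a small cup (red or white) at the start; mouth 58 mm wide. Loop handle on its own +x side, out to 59 mm from the axis, 12 to 48 mm above the foot. Starts on the table. Origin: centre of the underside, z up.
- green_cup: Larger cup, dark green all over, 210 g. Height 58 mm; outside diameter 58 mm at the foot, 68 mm at 12 mm up, 70 mm at the rim. Inside, a ledge 48 mm above the foot carries a small cup (red or white) at the start; mouth 58 mm wide. Loop handle on its own +x side, out to 59 mm from the axis, 12 to 48 mm above the foot. Starts on the table. Origin: centre of the underside, z up.
- red_saucer: Round red saucer, empty, fixed to the table. Outer diameter 116 mm, rim 13 mm above the table; flat inner floor 6 mm above the table, about 80 mm across. It belongs to the red cup. Origin: centre of the underside (at table height).
- white_saucer: Round white saucer, empty, fixed to the table. Outer diameter 116 mm, rim 13 mm above the table; flat inner floor 6 mm above the table, about 80 mm across. It belongs to the white cup. Origin: centre of the underside (at table height).
- blue_saucer: Round blue saucer, empty, fixed to the table. Outer diameter 116 mm, rim 13 mm above the table; flat inner floor 6 mm above the table, about 80 mm across. It belongs to the blue cup. Origin: centre of the underside (at table height).
- green_saucer: Round dark green saucer, empty, fixed to the table. Outer diameter 116 mm, rim 13 mm above the table; flat inner floor 6 mm above the table, about 80 mm across. It belongs to the dark green cup. Origin: centre of the underside (at table height).
- tamper: Coffee tamper standing on a flat black rubber mat on the right (-y) side: round steel base 58 mm across, wooden knob handle, 80 mm high in all, 450 g. Leave it alone. Origin: centre of the underside.
- milk_jug: Empty steel milk jug on the left (+y) side, 76 mm across, 90 mm high, handle loop towards its own -x reaching 70 mm from the axis, 350 g. Leave it alone. Origin: centre of the underside.
Not all that is in view belongs to the job. Leave any yellow look-alike of the red_cup alone.

How it is judged:
At the end, for the whole second after the job is handed in: Each of the red, white, blue and green cups stands on the saucer of its own colour: its axis within 12 mm of the saucer's centre, its foot down on the saucer's floor, upright within about 6 degrees and at rest. The tamper and the milk jug still stand upright (horizontal distance between red_cup and red_saucer below 0.012 m and z of red_cup in the frame of red_saucer between 0.003 and 0.01 m and angle between each of red_cup, white_cup, blue_cup, green_cup's own z axis and vertical below 0.1 rad and linear speed of each of red_cup, white_cup, blue_cup, green_cup below 0.02 m/s and horizontal distance between white_cup and white_saucer below 0.012 m and z of white_cup in the frame of white_saucer between 0.003 and 0.01 m and horizontal distance between blue_cup and blue_saucer below 0.012 m and z of blue_cup in the frame of blue_saucer between 0.003 and 0.01 m and horizontal distance between green_cup and green_saucer below 0.012 m and z of green_cup in the frame of green_saucer between 0.003 and 0.01 m and angle between each of tamper, milk_jug's own z axis and vertical below 0.15 rad); the robot touches nothing.
It fails at once if a cup is tipped over (more than 45 degrees) (angle between any of red_cup, white_cup, blue_cup, green_cup's own z axis and vertical above 0.79 rad).
It fails at once if a cup is slammed onto its saucer (contact force over 45 N) (contact force between red_cup and red_saucer above 45 N or contact force between white_cup and white_saucer above 45 N or contact force between blue_cup and blue_saucer above 45 N or contact force between green_cup and green_saucer above 45 N).
It fails at once if a cup is dropped (falls freely, out of the fingers, faster than 0.55 m/s: from more than about 15 mm up) ((contact force between the fingers and red_cup below 0.05 N and linear speed of red_cup above 0.55 m/s) or (contact force between the fingers and white_cup below 0.05 N and linear speed of white_cup above 0.55 m/s) or (contact force between the fingers and blue_cup below 0.05 N and linear speed of blue_cup above 0.55 m/s) or (contact force between the fingers and green_cup below 0.05 N and linear speed of green_cup above 0.55 m/s)).
It fails at once if the tamper is shifted more than 30 mm (distance of tamper from where it was at the start of the episode above 0.03 m).
It fails at once if the milk jug is shifted more than 30 mm (distance of milk_jug from where it was at the start of the episode above 0.03 m).
It also fails if it takes over 122 s, if anything falls off the work surface, if the arm or the gripper's body presses on something with over 40 N, if the wrist force passes 120 N, or if a joint passes its speed limit or range.

## Working session

There is one attempt and no reset: what is moved stays moved. The work goes in short steps, Python scripts to look and compute and a tool call to move; the robot and the scene stay as the last step left them, time stands still between calls to the robot, and variables do not carry over. Pictures are saved under pics/ and viewed, at most 14 in all, crops included, and the job is handed in when it is done.

Besides the shell and the picture viewer there is one more tool, called as a command line: name --argument value ..., lists and objects as JSON in quotes. jog_arm: Moves the arm, as the interface text tells. Scaled input: -1 to 1 covers 0.025 m each way for a shift and 4 degrees each way for a turn. Its arguments: {"type":"object","properties":{"dr":{"type":"array","items":{"type":"array","items":{"type":"number"}}},"translation":{"type":"array","items":{"type":"array","items":{"type":"number"}}},"jaw":{"type":"array","items":{"type":"number"}},"squeeze":{"type":"number"}},"required":["dr","translation","jaw"]}

```bash
mkdir -p pics; ls
python3 - <<'E'
from workcell import manip, optics
import cv2,numpy as np
print(manip.get_obs())
for n in ["top","side"]:
    c=optics.camera(n); cv2.imwrite(f"pics/{n}0.png",c["color"][:,:,::-1]); print(n,c["mtx"],c["R"],c["t"])
    np.savez(f"{n}0.npz",**c)
E
```

```text
pics
{'clock': 0.0, 'joint_pos': array([ 1.13342267,  0.33284862, -0.06471141,  1.46095839,  0.02162366,
        1.34990179, -0.08850882]), 'joint_velocities': array([-0.00028622, -0.00028884, -0.00053271, -0.00135826,  0.00172827,
        0.00027203,  0.0020745 ]), 'tau': array([-5.16801847e-04, -6.25446725e+01,  4.94005729e-02, -3.91599011e+01,
        1.62918161e-02,  9.88993765e-03, -3.88287469e-05]), 'position': array([ 0.25170337, -0.57165688,  0.23052234]), 'ee_rot': array([ 9.78569133e-01,  2.05917335e-01, -1.88278968e-04, -6.84438463e-04]), 'ft_force': array([-0.5639207 , -0.68736448, -0.6831551 ]), 'torque': array([0.05115528, 0.04770379, 0.01483535]), 'grasp_force': 0.0, 'grip_width': 0.9986270202596748}
top [[397.84787872   0.         254.92298267]
 [  0.         397.84787872 188.64348717]
 [  0.           0.           1.        ]] [[ 0.02114611 -0.99962083 -0.01763642]
 [-0.99440176 -0.01920249 -0.10390576]
 [ 0.10352769  0.01973489 -0.99443077]] [0.01695237 0.4981748  1.18756582]
side [[418.52769582   0.         254.26207651]
 [  0.         418.52769582 192.13288689]
 [  0.           0.           1.        ]] [[-0.92228923 -0.3858641  -0.02216929]
 [-0.18573053  0.49277322 -0.85010513]
 [ 0.33894948 -0.77992529 -0.52614618]] [0.45758684 0.13832479 1.09534732]
```

View pics/top0.png

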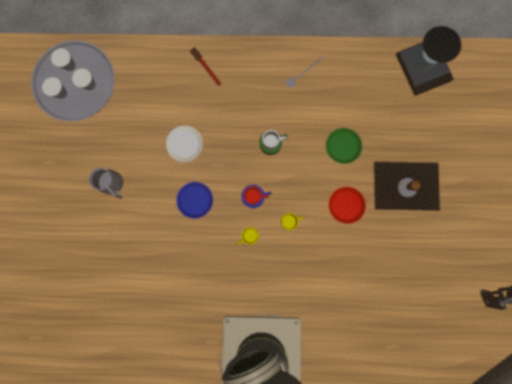

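View pics/side0.png

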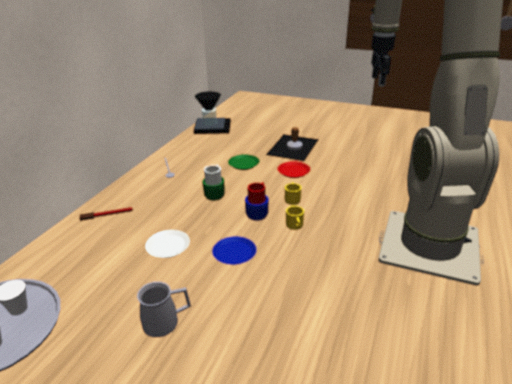

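Top view: the red cup stands on blue at (253,196) and the white cup on green at (271,141). Saucers are white (185,143), blue (195,200), green (344,145) and red (347,205). Look-alikes are the yellow cups at (251,236) and (290,221) and three white cups on the tray at (62,57), (82,78) and (52,87). I choose the stacked ones. The side view agrees: red/blue at (257,200), white/green at (213,182).

```bash
cat > h.py <<'E'
import numpy as np, cv2
from workcell import manip, optics
from scipy.spatial.transform import Rotation as Ro
def ray(c,u,v):
    R,t,K=c["R"],c["t"],c["mtx"]; C=-R.T@t
    return C, R.T@np.linalg.solve(K,[u,v,1.])
def onz(c,u,v,z):
    C,d=ray(c,u,v); return C+d*(z-C[2])/d[2]
def tri(rays):
    A=np.zeros((3,3));b=np.zeros(3)
    for C,d in rays:
        d=d/np.linalg.norm(d);P=np.eye(3)-np.outer(d,d);A+=P;b+=P@C
    X=np.linalg.solve(A,b)
    res=[np.linalg.norm(np.cross(X-C,d/np.linalg.norm(d))) for C,d in rays]
    return X,max(res)
def mask(c,col):
    h,s,v=cv2.split(cv2.cvtColor(c["color"],cv2.COLOR_RGB2HSV)); h=h.astype(int)
    m={'red':((h<6)|(h>174))&(s>170)&(v>60),'blue':(abs(h-120)<10)&(s>150)&(v>40),
       'green':(abs(h-62)<18)&(s>120)&(v>20),'white':(s<45)&(v>140)}[col]
    return m.astype(np.uint8)
def blobs(c,col,amin=60):
    n,l,st,ce=cv2.connectedComponentsWithStats(mask(c,col),connectivity=4)
    return [(ce[i].round(1).tolist(),st[i].tolist(),(l==i)) for i in range(1,n) if st[i][4]>=amin]
def load(n): return dict(np.load(n))
E
python3 - <<'E'
from h import *
T,S=load("top0.npz"),load("side0.npz")
print(-T["R"].T@T["t"],-S["R"].T@S["t"])
for col in ['red','blue','green','white']:
    for n,c in (('top',T),('side',S)):
        for ce,st,m in blobs(c,col,60): print(col,n,ce,st,onz(c,*ce,.01).round(3))
E
```

```text
[0.37208147 0.00307567 1.2330142 ] [0.07645115 0.96269265 0.70404779]
red top [252.8, 195.1] [245, 187, 23, 17, 222] [0.479 0.033 0.01 ]
red top [346.8, 204.6] [330, 188, 35, 35, 930] [ 0.456 -0.255  0.01 ]
red side [293.5, 168.7] [278, 161, 32, 17, 399] [ 0.456 -0.256  0.01 ]
red side [256.4, 191.9] [248, 183, 17, 20, 257] [ 0.518 -0.07   0.01 ]
red side [111.8, 211.7] [93, 208, 39, 8, 94] [0.877 0.185 0.01 ]
blue top [193.9, 200.0] [178, 184, 33, 33, 809] [0.46  0.215 0.01 ]
blue side [256.3, 209.2] [246, 197, 22, 22, 308] [0.481 0.02  0.01 ]
blue side [233.8, 250.0] [213, 237, 43, 27, 880] [0.464 0.214 0.01 ]
green top [343.5, 145.3] [327, 129, 34, 34, 896] [ 0.64  -0.246  0.01 ]
green side [243.3, 161.4] [229, 155, 30, 14, 326] [ 0.641 -0.245  0.01 ]
green side [213.6, 190.3] [203, 178, 21, 21, 253] [ 0.649 -0.031  0.01 ]
white top [60.0, 57.1] [51, 48, 19, 19, 282] [0.914 0.666 0.01 ]
white top [81.1, 77.3] [72, 68, 19, 19, 294] [0.848 0.593 0.01 ]
white top [51.1, 86.0] [42, 77, 19, 19, 294] [0.818 0.688 0.01 ]
white top [183.7, 143.1] [167, 126, 35, 35, 956] [0.639 0.254 0.01 ]
white top [271.5, 140.3] [263, 135, 22, 12, 159] [ 0.652 -0.021  0.01 ]
white side [88.8, 98.8] [0, 0, 216, 264, 38110] [ 1.654 -0.598  0.01 ]
white side [440.2, 138.4] [428, 127, 26, 25, 276] [ 0.    -0.687  0.01 ]
white side [490.0, 138.5] [485, 129, 12, 21, 127] [-0.177 -0.75   0.01 ]
white side [456.8, 190.7] [441, 185, 34, 11, 279] [-0.062 -0.296  0.01 ]
white side [430.7, 253.5] [380, 212, 100, 71, 2499] [-0.005  0.048  0.01 ]
white side [166.9, 243.2] [145, 230, 45, 28, 955] [0.641 0.253 0.01 ]
white side [25.4, 318.8] [0, 279, 60, 90, 3433] [0.785 0.585 0.01 ]
```

jog_arm --dr '[[0,0,-1],[0,0,-1],[0,0,-1],[0,0,-1],[0,0,-1],[0,0,-1],[0,0,-1],[0,0,-1],[0,0,-1]]' --translation '[[0,0,0],[0,0,0],[0,0,0],[0,0,0],[0,0,0],[0,0,0],[0,0,0],[0,0,0],[0,0,0]]' --jaw '[1,1,1,1,1,1,1,1,1]'

```text
clock: 1.0
position: [0.2518, -0.5718, 0.2308]
ee_rot: [0.866, 0.499, 0.0, -0.0]
ft_force: [-0.2, 0.5, 0.1]
grip_width: 1.0
grasp_force: 0.0
```

jog_arm --dr '[[0,0,-1],[0,0,-1],[0,0,-1],[0,0,-1],[0,0,-1],[0,0,-1],[0,0,-1],[0,0,-0.55],[0,0,0]]' --translation '[[0,0,0],[0,0,0],[0,0,0],[0,0,0],[0,0,0],[0,0,0],[0,0,0],[0,0,0],[0,0,0]]' --jaw '[1,1,1,1,1,1,1,1,1]'

```text
clock: 1.9
position: [0.2518, -0.5718, 0.2309]
ee_rot: [0.707, 0.707, 0.0, -0.0]
ft_force: [0.4, -0.1, 0.2]
grip_width: 0.997
grasp_force: 0.0
```

jog_arm --dr '[[0,0,0],[0,0,0],[0,0,0],[0,0,0],[0,0,0],[0,0,0],[0,0,0],[0,0,0],[0,0,0],[0,0,0]]' --translation '[[1,0.6,0],[1,0.6,0],[1,0.6,0],[1,0.6,0],[1,0.6,0],[1,0.6,0],[1,0.6,0],[1,0.6,0],[1,0.6,0],[1,0.6,0]]' --jaw '[1,1,1,1,1,1,1,1,1,1]'

```text
clock: 2.9
position: [0.4024, -0.321, 0.2312]
ee_rot: [0.708, 0.706, -0.0, -0.0]
ft_force: [-1.0, 0.1, 0.2]
grip_width: 1.002
grasp_force: 0.0
```

jog_arm --dr '[[0,0,0],[0,0,0],[0,0,0],[0,0,0],[0,0,0],[0,0,0],[0,0,0],[0,0,0],[0,0,0],[0,0,0]]' --translation '[[1,0.2,0],[1,0.2,0],[1,0.2,0],[1,0.2,0],[1,0.2,0],[1,0.2,0],[1,0.2,0],[1,0.2,0],[1,0.2,0],[1,0.2,0]]' --jaw '[1,1,1,1,1,1,1,1,1,1]'

```text
clock: 3.9
position: [0.4522, -0.0711, 0.2313]
ee_rot: [0.708, 0.706, -0.0, 0.0]
ft_force: [-0.1, -0.2, -0.5]
grip_width: 1.0
grasp_force: 0.0
```

Frame behaves as expected (tool x = +y, tool y = +x). Look with the wrist camera here.

Run:
```python
from h import *
c=optics.camera("wrist"); np.savez("w0.npz",**c); cv2.imwrite("pics/w0.png",c["color"][:,:,::-1])
print(c["mtx"][0,0],c["R"].round(3),-c["R"].T@c["t"])
for col in ['red','blue','green','white']:
    for ce,st,m in blobs(c,col,300): print(col,ce,st,onz(c,*ce,.098).round(3))
```

```text
286.2080669683594 [[ 1.    -0.001  0.001]
 [-0.002 -0.963  0.271]
 [ 0.001 -0.271 -0.963]] [ 0.45266893 -0.00275162  0.37501085]
red [281.5, 72.0] [254, 40, 57, 83, 2762] [0.475 0.032 0.098]
red [260.3, 291.5] [222, 258, 77, 69, 4102] [ 0.456 -0.195  0.098]
blue [256.3, 85.8] [247, 48, 27, 61, 410] [0.452 0.021 0.098]
green [408.1, 123.8] [385, 93, 68, 75, 1436] [ 0.595 -0.013  0.098]
green [407.1, 267.6] [381, 252, 47, 38, 892] [ 0.616 -0.165  0.098]
white [451.4, 131.1] [430, 99, 56, 73, 1201] [ 0.637 -0.02   0.098]
```

View pics/w0.png

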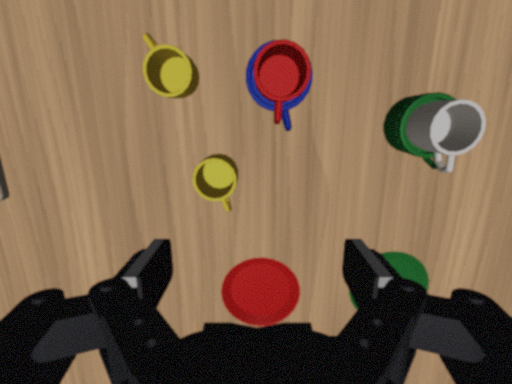

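Wrist view: red rim at (281,70) with handle at (277,120), blue handle at (287,125), white rim at (458,125) with handle at (450,165), green handle at (437,160). Yellow look-alikes are at (167,72) and (215,180). I'll move the camera over the red stack for a second view.

jog_arm --dr '[[0,0,0],[0,0,0],[0,0,0],[0,0,0]]' --translation '[[0.7,0.4,0],[0.7,0.4,0],[0,0,0],[0,0,0]]' --jaw '[1,1,1,1]'

```text
clock: 4.35
position: [0.472, -0.0373, 0.2311]
ee_rot: [0.707, 0.707, -0.0, -0.0]
ft_force: [-0.6, 0.3, -0.5]
grip_width: 1.004
grasp_force: 0.0
```

```bash
cat >> h.py <<'E'
def rim(c,col,near=None,k=25,amin=300):
    """ellipse centre of body of the blob nearest pixel `near`, handle removed by opening"""
    bs=blobs(c,col,amin); b=min(bs,key=lambda b:np.hypot(*(np.array(b[0])-near)))
    m=b[2].astype(np.uint8); cs,_=cv2.findContours(m,cv2.RETR_EXTERNAL,cv2.CHAIN_APPROX_NONE)
    f=np.zeros_like(m); cv2.drawContours(f,cs,-1,1,-1)
    o=cv2.morphologyEx(f,cv2.MORPH_OPEN,cv2.getStructuringElement(cv2.MORPH_ELLIPSE,(k,k)))
    cs,_=cv2.findContours(o,cv2.RETR_EXTERNAL,cv2.CHAIN_APPROX_NONE)
    e=cv2.fitEllipse(max(cs,key=cv2.contourArea)); hp=np.argwhere((f>0)&(cv2.dilate(o,np.ones((5,5)))==0))
    return np.array(e[0]),e[1],(hp.mean(0)[::-1] if len(hp) else None)
E
python3 - <<'E'
from h import *
a=load("w0.npz"); c=optics.camera("wrist"); np.savez("w1.npz",**c); cv2.imwrite("pics/w1.png",c["color"][:,:,::-1])
ea=rim(a,'red',(281,70)); p=a["R"].T; 
near=c["mtx"]@(c["R"]@np.array([.472,.032,.098])+c["t"]); near=near[:2]/near[2]
ec=rim(c,'red',near); print(ea,ec)
print(tri([ray(a,*ea[0]),ray(c,*ec[0])]))
T=load("top0.npz"); et=rim(T,'red',(253,195),9,100); print(et,tri([ray(T,*et[0]),ray(c,*ec[0])]))
for z in(.095,.098,.1): print(onz(c,*ec[0],z),onz(a,*ea[0],z),onz(T,*et[0],z))
print('handle',onz(c,*ec[2],.09))
print(-c["R"].T@c["t"])
E
```

```text
(array([281.5847168 ,  70.19605255]), (54.051876068115234, 60.27171325683594), array([277.45714286, 112.77142857])) (array([259.73278809, 109.41039276]), (52.172332763671875, 54.53400802612305), array([257.24691358, 147.95061728]))
(array([0.47503601, 0.03388501, 0.09698141]), np.float64(2.9229703085500685e-05))
(array([252.38674927, 195.05599976]), (15.203714370727539, 15.554913520812988), array([265., 196.])) (array([0.47553639, 0.03398389, 0.05282365]), np.float64(0.00034597609290399126))
[0.47507952 0.03389058 0.095     ] [0.47516999 0.03416096 0.095     ] [0.4719042  0.03255209 0.095     ]
[0.47505184 0.0338598  0.098     ] [0.47492892 0.03376549 0.098     ] [0.47164105 0.03247438 0.098     ]
[0.47503338 0.03383929 0.1       ] [0.4747682  0.03350184 0.1       ] [0.47146562 0.03242258 0.1       ]
handle [ 0.47275362 -0.00268369  0.09      ]
[0.47249648 0.03101976 0.37486995]
```

View pics/w1.png

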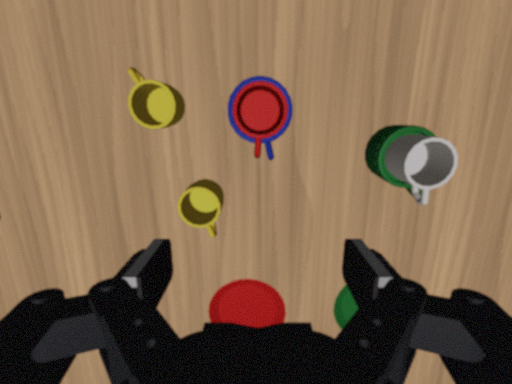

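Red rim triangulates to (0.475, 0.034, 0.097), against 0.098 expected, and its handle points to −y. So I close along world x. Approach, then descend.

jog_arm --dr '[[0,0,0],[0,0,0],[0,0,0],[0,0,0],[0,0,0]]' --translation '[[0.95,0.04,0],[0.95,0.04,0],[0.95,0.04,0],[0,0,0],[0,0,0]]' --jaw '[1,1,1,1,1]' --squeeze 30

```text
clock: 4.9
position: [0.4751, 0.0333, 0.2312]
ee_rot: [0.708, 0.707, -0.0, 0.0]
ft_force: [0.5, -0.3, -0.8]
grip_width: 1.001
grasp_force: 0.0
```

jog_arm --dr '[[0,0,0],[0,0,0],[0,0,0],[0,0,0],[0,0,0],[0,0,0],[0,0,0],[0,0,0],[0,0,0],[0,0,0]]' --translation '[[0,0,0.8],[0,0,0.8],[0,0,0.8],[0,0,0.8],[0,0,0.8],[0,0,0.8],[0,0,0.8],[0,0,0.7],[0,0,0.4],[0,0,0]]' --jaw '[1,1,1,1,1,1,1,1,1,1]'

```text
clock: 5.9
position: [0.4744, 0.0329, 0.0627]
ee_rot: [0.708, 0.706, -0.001, -0.001]
ft_force: [-0.3, 0.1, 0.5]
grip_width: 0.999
grasp_force: 0.0
```

jog_arm --dr '[[0,0,0],[0,0,0],[0,0,0],[0,0,0],[0,0,0],[0,0,0],[0,0,0],[0,0,0]]' --translation '[[0,0,0],[0,0,0],[0,0,0],[0,0,0],[0,0,0],[0,0,0],[0,0,0],[0,0,0]]' --jaw '[0.8,0.7,0.6,0.5,0.5,0.5,0.5,0.5]'

```text
clock: 6.7
position: [0.4759, 0.0339, 0.0649]
ee_rot: [0.707, 0.707, 0.0, 0.001]
ft_force: [-2.1, -0.5, 6.2]
grip_width: 0.613
grasp_force: 30.4
```

jog_arm --dr '[[0,0,0],[0,0,0],[0,0,0],[0,0,0],[0,0,0],[0,0,0]]' --translation '[[0,0,-0.2],[0,0,-0.3],[0,0,-0.4],[0,0,-0.4],[0,0,-0.4],[0,0,-0.3]]' --jaw '[0.5,0.5,0.5,0.5,0.5,0.5]'

```text
clock: 7.3
position: [0.4756, 0.0341, 0.115]
ee_rot: [0.707, 0.707, 0.0, 0.0]
ft_force: [0.2, 0.6, -0.9]
grip_width: 0.606
grasp_force: 31.6
```

Run:
```python
from h import *
a=optics.camera("side");b=optics.camera("wrist");np.savez("s2.npz",**a);np.savez("w2.npz",**b)
o=manip.get_obs();print(o["position"],o["ft_force"],o["grasp_force"])
s=cv2.resize(a["color"][130:290,150:350],None,fx=2.4,fy=2.4); s=cv2.resize(s,(400,320))
w=cv2.resize(b["color"],(400,300)); w=cv2.copyMakeBorder(w,0,20,0,0,cv2.BORDER_CONSTANT)
cv2.imwrite("pics/2.png",np.hstack([s,w])[:,:,::-1])
```

```text
[0.47599374 0.03409413 0.11509267] [-0.61686599  0.12493199 -1.66277652] 31.632861513644457
```

View pics/2.png

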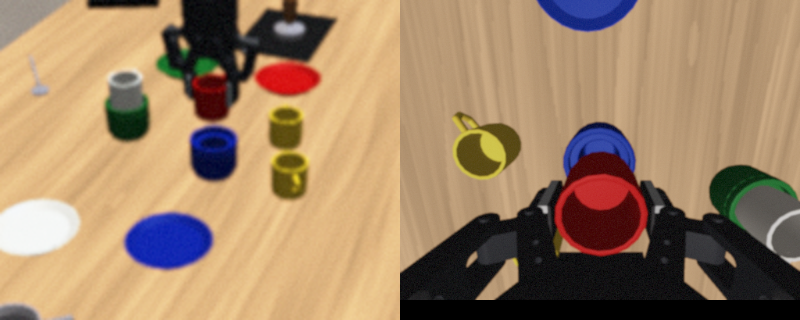

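Left: red cup lifted clear at (212,95) and blue staying put at (213,150), upright. Right: red held squarely between the pads at (600,215). Carry it to the red saucer.

jog_arm --dr '[[0,0,0],[0,0,0],[0,0,0],[0,0,0],[0,0,0],[0,0,0],[0,0,0],[0,0,0],[0,0,0],[0,0,0]]' --translation '[[-0.5,-0.04,0],[-0.9,-0.06,0],[-1,-0.07,0],[-1,-0.07,0],[-1,-0.07,0],[-1,-0.07,0],[-1,-0.07,0],[-1,-0.07,0],[-1,-0.07,0],[-1,-0.07,0]]' --jaw '[0.5,0.5,0.5,0.5,0.5,0.5,0.5,0.5,0.5,0.5]'

```text
clock: 8.4
position: [0.4582, -0.2019, 0.1135]
ee_rot: [0.707, 0.707, -0.0, -0.0]
ft_force: [0.3, 0.4, -0.9]
grip_width: 0.608
grasp_force: 31.6
```

jog_arm --dr '[[0,0,0],[0,0,0],[0,0,0],[0,0,0],[0,0,0],[0,0,0],[0,0,0],[0,0,0],[0,0,0],[0,0,0]]' --translation '[[-1,-0.07,0],[-0.8,-0.07,0],[-0.36,0,0],[0,0,0],[0,0,0],[0,0,0.8],[0,0,0.9],[0,0,0.9],[0,0,0.7],[0,0,0]]' --jaw '[0.5,0.5,0.5,0.5,0.5,0.5,0.5,0.5,0.5,0.5]'

```text
clock: 9.4
position: [0.454, -0.2527, 0.0293]
ee_rot: [0.707, 0.708, -0.0, -0.002]
ft_force: [-0.3, -0.3, -1.8]
grip_width: 0.606
grasp_force: 31.9
```

Run:
```python
from h import *
o=manip.get_obs();print(o["position"],o["ft_force"],o["grasp_force"])
a=optics.camera("side");b=optics.camera("top");np.savez("s3.npz",**a);np.savez("t3.npz",**b)
s=cv2.resize(a["color"][100:260,190:390],(400,320),interpolation=cv2.INTER_CUBIC)
w=cv2.resize(b["color"][130:290,250:450],(400,320),interpolation=cv2.INTER_CUBIC)
cv2.imwrite("pics/3.png",np.hstack([s,w])[:,:,::-1])
```

```text
[ 0.45397256 -0.25266358  0.02931994] [-0.26691443 -0.30015626 -1.81218774] 31.909464318305254
```

View pics/3.png

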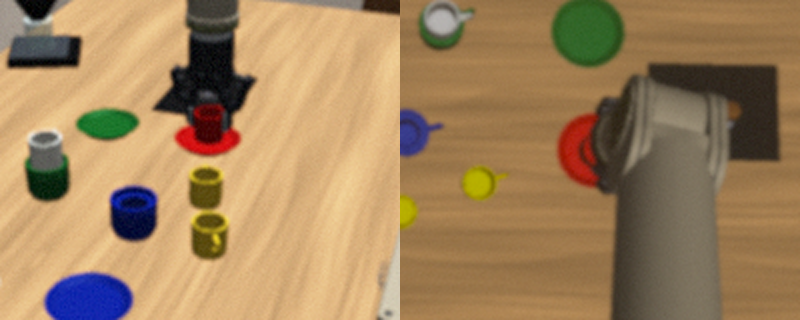

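The cup sits over the middle of the red saucer (207,130 left). Small xy trim, then a slow lowering.

jog_arm --dr '[[0,0,0],[0,0,0],[0,0,0],[0,0,0],[0,0,0],[0,0,0],[0,0,0]]' --translation '[[-0.1,0.08,0],[0,0,0.05],[0,0,0.05],[0,0,0.05],[0,0,0.05],[0,0,0.05],[0,0,0]]' --jaw '[0.5,0.5,0.5,0.5,0.5,0.5,0.5]'

```text
clock: 10.2
position: [0.457, -0.2573, 0.0249]
ee_rot: [0.707, 0.707, -0.0, -0.0]
ft_force: [0.9, 0.3, -1.5]
grip_width: 0.608
grasp_force: 31.9
```

jog_arm --dr '[[0,0,0],[0,0,0],[0,0,0],[0,0,0],[0,0,0]]' --translation '[[0.08,0,0.04],[0,0,0.04],[0,0,0.04],[0,0,0],[0,0,0]]' --jaw '[0.5,0.5,0.5,0.5,0.5]'

```text
clock: 10.7
position: [0.4571, -0.2552, 0.0226]
ee_rot: [0.707, 0.707, -0.0, -0.0]
ft_force: [-4.1, 2.8, 6.5]
grip_width: 0.607
grasp_force: 32.5
```

Contact at 6.5 N, at the expected height. Release and retract to the viewing spot over blue.

jog_arm --dr '[[0,0,0],[0,0,0],[0,0,0],[0,0,0],[0,0,0],[0,0,0],[0,0,0],[0,0,0],[0,0,0],[0,0,0]]' --translation '[[0,0,0],[0,0,0],[0,0,0],[0,0,0],[0,0,0],[0,0,0],[0,0,-0.3],[0,0,-0.6],[0,0,-0.8],[0,0,-1]]' --jaw '[0.7,0.8,0.9,1,1,1,1,1,1,1]'

```text
clock: 11.7
position: [0.457, -0.2552, 0.091]
ee_rot: [0.707, 0.707, 0.0, -0.0]
ft_force: [-0.1, -0.4, 0.3]
grip_width: 0.995
grasp_force: 0.0
```

jog_arm --dr '[[0,0,0],[0,0,0],[0,0,0],[0,0,0],[0,0,0],[0,0,0],[0,0,0],[0,0,0],[0,0,0],[0,0,0]]' --translation '[[0,0,-1],[0.6,0,-1],[1,0.1,-1],[1,0.1,-1],[1,0.1,-1],[1,0.1,-0.6],[1,0.1,0],[1,0.1,0],[1,0.1,0],[1,0,0]]' --jaw '[1,1,1,1,1,1,1,1,1,1]'

```text
clock: 12.7
position: [0.4748, -0.039, 0.2309]
ee_rot: [0.707, 0.707, 0.0, 0.001]
ft_force: [0.5, -0.5, -0.9]
grip_width: 0.998
grasp_force: 0.0
```

jog_arm --dr '[[0,0,0],[0,0,0],[0,0,0]]' --translation '[[0.1,0,0],[0,0,0],[0,0,0]]' --jaw '[1,1,1]'

```text
clock: 13.0
position: [0.4747, -0.0388, 0.2301]
ee_rot: [0.708, 0.707, -0.0, 0.0]
ft_force: [-1.0, -0.5, -0.3]
grip_width: 0.999
grasp_force: 0.0
```

Run:
```python
from h import *
o=manip.get_obs();print(o["position"])
c=optics.camera("wrist"); np.savez("w4.npz",**c); cv2.imwrite("pics/w4.png",c["color"][:,:,::-1])
near=c["mtx"]@(c["R"]@np.array([.475,.033,.058])+c["t"]); near=near[:2]/near[2]
e=rim(c,'blue',near); print(e,onz(c,*e[0],.058), e[2] is not None and onz(c,*e[2],.04))
for ce,st,m in blobs(c,'red',300): print(ce,st,onz(c,*ce,.056))
```

```text
[ 0.47471848 -0.03879596  0.23010542]
(array([256.74478149, 107.76760864]), (61.293495178222656, 64.34984588623047), array([266.50909091, 148.89090909])) [0.47516417 0.03430924 0.058     ] [ 0.48645176 -0.01120335  0.04      ]
[245.2, 302.9] [207, 279, 76, 49, 2403] [ 0.45993879 -0.20757122  0.056     ]
```

View pics/w4.png

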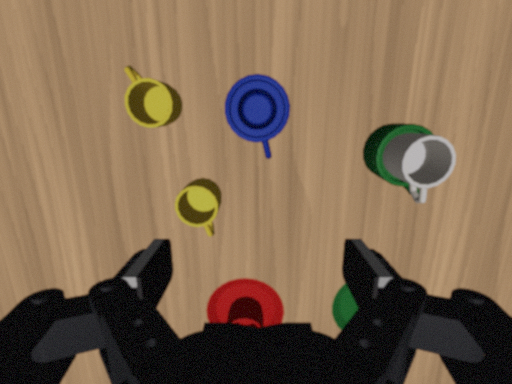

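Blue stands at (257,108) with its handle towards (266,149), upright. The red cup is on its saucer at (245,310). I'll hover over blue and take a second view for its height.

jog_arm --dr '[[0,0,0],[0,0,0],[0,0,0],[0,0,0],[0,0,0],[0,0,0]]' --translation '[[0.9,0.02,0],[1,0,0],[1,0,0],[0,0,0.5],[0,0,0.5],[0,0,0]]' --jaw '[1,1,1,1,1,1]'

```text
clock: 13.65
position: [0.4742, 0.033, 0.2025]
ee_rot: [0.708, 0.706, -0.001, -0.001]
ft_force: [-0.3, 0.3, 0.1]
grip_width: 0.999
grasp_force: 0.0
```

Run:
```python
from h import *
o=manip.get_obs();print(o["position"])
a=load("w4.npz");c=optics.camera("wrist"); np.savez("w5.npz",**c)
near=c["mtx"]@(c["R"]@np.array([.475,.034,.058])+c["t"]); near=near[:2]/near[2]
def top(c,near):  # rim circle centre: midpoint of left/right extremes of the body, far edge = rim
    e=rim(c,'blue',near); return e
ea=rim(a,'blue',(257,108)); e=rim(c,'blue',near,k=35); print(e)
print(tri([ray(a,*ea[0]),ray(c,*e[0])]))
for ce,st,m in blobs(c,'blue',300): print(ce,st)
```

```text
[0.47419437 0.03295295 0.20246887]
(array([257.92471313, 178.80729675]), (62.4122200012207, 63.73355484008789), array([268.2       , 216.97777778]))
(array([0.47520542, 0.03437973, 0.05324869]), np.float64(4.020655505933299e-05))
[246.4, 23.8] [192, 0, 110, 58, 4873]
[258.0, 179.2] [226, 146, 64, 78, 3265]
```

Blue rim at about 0.053–0.058, which is consistent. Descend and grip.

jog_arm --dr '[[0,0,0],[0,0,0],[0,0,0],[0,0,0],[0,0,0],[0,0,0],[0,0,0],[0,0,0],[0,0,0],[0,0,0]]' --translation '[[0.03,0.02,0.9],[0,0,1],[0,0,1],[0,0,1],[0,0,1],[0,0,0.8],[0,0,0.8],[0,0,0.7],[0,0,0.4],[0,0,0]]' --jaw '[1,1,1,1,1,1,1,1,1,1]' --squeeze 40

```text
clock: 14.7
position: [0.4752, 0.0347, 0.0137]
ee_rot: [0.708, 0.707, -0.001, -0.001]
ft_force: [-0.0, 0.1, 0.4]
grip_width: 1.006
grasp_force: 0.0
```

jog_arm --dr '[[0,0,0],[0,0,0],[0,0,0],[0,0,0],[0,0,0],[0,0,0],[0,0,0],[0,0,0]]' --translation '[[0,0,0],[0,0,0],[0,0,0],[0,0,0],[0,0,0],[0,0,0],[0,0,0],[0,0,0]]' --jaw '[0.9,0.8,0.7,0.7,0.7,0.7,0.7,0.7]'

```text
clock: 15.5
position: [0.4764, 0.0352, 0.0158]
ee_rot: [0.707, 0.707, 0.0, 0.001]
ft_force: [-1.8, -0.2, 5.6]
grip_width: 0.814
grasp_force: 43.9
```

jog_arm --dr '[[0,0,0],[0,0,0],[0,0,0],[0,0,0],[0,0,0],[0,0,0],[0,0,0],[0,0,0],[0,0,0],[0,0,0]]' --translation '[[0,0,-0.3],[0,0,-0.6],[0,0,-0.8],[0,0,-0.8],[0,0,-0.7],[0.4,-0.04,0],[0.7,-0.06,0],[1,-0.08,0],[1,-0.08,0],[1,-0.08,0]]' --jaw '[0.7,0.7,0.7,0.7,0.7,0.7,0.7,0.7,0.7,0.7]'

```text
clock: 16.5
position: [0.4668, 0.1394, 0.0946]
ee_rot: [0.707, 0.707, -0.0, 0.0]
ft_force: [0.5, 0.7, -0.9]
grip_width: 0.817
grasp_force: 46.0
```

jog_arm --dr '[[0,0,0],[0,0,0],[0,0,0],[0,0,0],[0,0,0],[0,0,0],[0,0,0],[0,0,0],[0,0,0]]' --translation '[[1,-0.08,0],[1,-0.08,0],[0.8,-0.06,0],[0.3,0,0],[0,0,0],[0,0,0.8],[0,0,0.9],[0,0,0.7],[0,0,0]]' --jaw '[0.7,0.7,0.7,0.7,0.7,0.7,0.7,0.7,0.7]'

```text
clock: 17.4
position: [0.4607, 0.2132, 0.0325]
ee_rot: [0.708, 0.706, -0.002, -0.001]
ft_force: [0.7, -0.8, -1.2]
grip_width: 0.814
grasp_force: 46.4
```

Run:
```python
from h import *
o=manip.get_obs();print(o["position"],o["ft_force"],o["grasp_force"],o["joint_pos"].round(2))
a=optics.camera("side");b=optics.camera("wrist");np.savez("s6.npz",**a)
s=cv2.resize(a["color"][150:310,130:330],(400,320),interpolation=cv2.INTER_CUBIC)
w=cv2.copyMakeBorder(cv2.resize(b["color"],(400,300)),0,20,0,0,cv2.BORDER_CONSTANT)
cv2.imwrite("pics/6.png",np.hstack([s,w])[:,:,::-1])
```

```text
[0.46067382 0.21320893 0.0324503 ] [ 0.66845098 -0.82782077 -1.17732544] 46.36513394085341 [ 0.2   0.42 -0.84  1.93  0.38  0.96 -0.82]
```

View pics/6.png

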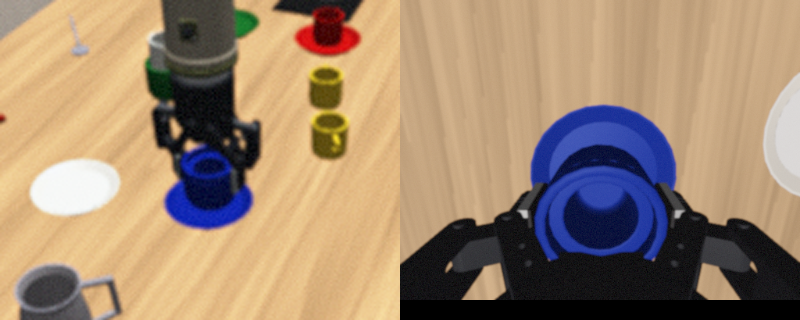

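The blue cup is held upright over the middle of the blue saucer (left 208,180). The red cup stands on its saucer (328,30). Lower slowly: about 11 mm to go.

jog_arm --dr '[[0,0,0],[0,0,0],[0,0,0],[0,0,0],[0,0,0],[0,0,0],[0,0,0]]' --translation '[[0,0,0.08],[0,0,0.08],[0,0,0.06],[0,0,0.04],[0,0,0.04],[0,0,0],[0,0,0]]' --jaw '[0.7,0.7,0.7,0.7,0.7,0.7,0.7]'

```text
clock: 18.2
position: [0.4619, 0.2154, 0.027]
ee_rot: [0.707, 0.707, -0.0, 0.0]
ft_force: [-0.5, 0.6, -2.4]
grip_width: 0.81
grasp_force: 46.4
```

jog_arm --dr '[[0,0,0],[0,0,0],[0,0,0],[0,0,0],[0,0,0],[0,0,0]]' --translation '[[0,0,0.06],[0,0,0.06],[0,0,0.05],[0,0,0.04],[0,0,0],[0,0,0]]' --jaw '[0.7,0.7,0.7,0.7,0.7,0.7]'

```text
clock: 18.8
position: [0.4619, 0.2154, 0.0219]
ee_rot: [0.707, 0.707, -0.0, 0.0]
ft_force: [-3.6, -0.6, 3.8]
grip_width: 0.819
grasp_force: 46.7
```

Contact at about 4 N plus the weight. Release, and move over to view the white/green stack.

jog_arm --dr '[[0,0,0],[0,0,0],[0,0,0],[0,0,0],[0,0,0],[0,0,0],[0,0,0],[0,0,0],[0,0,0],[0,0,0]]' --translation '[[0,0,0],[0,0,0],[0,0,0],[0,0,0],[0,0,0],[0,0,-0.3],[0,0,-0.6],[0,0,-0.8],[0,0,-1],[0,0,-1]]' --jaw '[0.9,1,1,1,1,1,1,1,1,1]'

```text
clock: 19.8
position: [0.4618, 0.2156, 0.1164]
ee_rot: [0.707, 0.707, 0.0, 0.0]
ft_force: [0.3, 0.4, 0.2]
grip_width: 1.001
grasp_force: 0.0
```

jog_arm --dr '[[0,0,0],[0,0,0],[0,0,0],[0,0,0],[0,0,0],[0,0,0],[0,0,0],[0,0,0],[0,0,0],[0,0,0]]' --translation '[[0,0,-1],[0,0,-1],[-0.6,0.4,-1],[-1,0.6,-1],[-1,0.6,-0.6],[-1,0.6,0],[-1,0.6,0],[-1,0.6,0],[-1,0.6,0],[-1,0.6,0]]' --jaw '[1,1,1,1,1,1,1,1,1,1]'

```text
clock: 20.8
position: [0.5772, 0.0245, 0.2309]
ee_rot: [0.707, 0.707, 0.0, 0.0]
ft_force: [0.4, 0.4, -0.9]
grip_width: 1.003
grasp_force: 0.0
```

jog_arm --dr '[[0,0,0],[0,0,0],[0,0,0],[0,0,0],[0,0,0],[0,0,0],[0,0,0]]' --translation '[[-1,0.6,0],[-1,0.6,0],[-1,0.6,0],[-1,0.6,0],[-0.6,0,0],[0,0,0],[0,0,0]]' --jaw '[1,1,1,1,1,1,1]'

```text
clock: 21.5
position: [0.6362, -0.0885, 0.2301]
ee_rot: [0.707, 0.707, 0.0, -0.0]
ft_force: [-0.2, -0.1, -0.1]
grip_width: 1.002
grasp_force: 0.0
```

Run:
```python
from h import *
o=manip.get_obs();print(o["position"])
c=optics.camera("wrist"); np.savez("w7.npz",**c); cv2.imwrite("pics/w7.png",c["color"][:,:,::-1])
a=load("w4.npz"); print(-c["R"].T@c["t"])
near=c["mtx"]@(c["R"]@np.array([.637,-.02,.098])+c["t"]); near=near[:2]/near[2]
for col,z in(('white',.098),('green',.058)):
    for ce,st,m in blobs(c,col,200): print(col,ce,st,onz(c,*ce,z))
e=rim(c,'white',near,amin=200); print(e,onz(c,*e[0],.098),None if e[2] is None else onz(c,*e[2],.09))
ea=rim(a,'white',(430,160),amin=200);print(ea,tri([ray(a,*ea[0]),ray(c,*e[0])]))
```

```text
[ 0.63620108 -0.08846104  0.23006477]
[ 0.63649615 -0.02027834  0.37386422]
white [263.1, 113.1] [235, 79, 56, 78, 774] [ 0.642437   -0.02054754  0.098     ]
white [261.4, 109.0] [242, 89, 40, 41, 1250] [ 0.64084086 -0.01689685  0.098     ]
green [243.9, 104.7] [230, 76, 48, 65, 244] [ 0.6229903  -0.01207112  0.058     ]
green [260.4, 275.6] [222, 242, 78, 69, 4201] [ 0.64120368 -0.21576576  0.058     ]
(array([261.48370361, 108.99440002]), (37.749244689941406, 39.71977996826172), None) [ 0.64091825 -0.01689181  0.098     ] None
(array([428.51794434, 161.67970276]), (47.81528091430664, 56.797908782958984), array([421.19101124, 195.3258427 ])) (array([ 0.64097459, -0.01664095,  0.0996573 ]), np.float64(0.00028354720872436997))
```

View pics/w7.png

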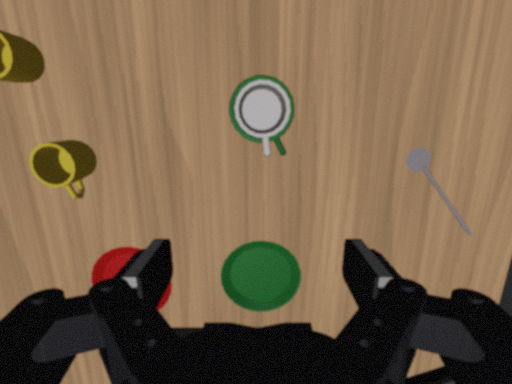

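White rim at (262,108) → (0.641, −0.017, 0.0997), with the handle to (267,150), i.e. −y. The green handle is at (280,148). Nothing else is near it. Same grasp as for red.

jog_arm --dr '[[0,0,0],[0,0,0],[0,0,0],[0,0,0],[0,0,0]]' --translation '[[0.9,0.1,0],[1,0.1,0],[1,0,0],[0,0,0],[0,0,0]]' --jaw '[1,1,1,1,1]' --squeeze 30

```text
clock: 22.05
position: [0.6413, -0.0153, 0.2299]
ee_rot: [0.706, 0.708, 0.0, 0.0]
ft_force: [0.1, -0.1, -0.4]
grip_width: 0.999
grasp_force: 0.0
```

jog_arm --dr '[[0,0,0],[0,0,0],[0,0,0],[0,0,0],[0,0,0],[0,0,0],[0,0,0],[0,0,0],[0,0,0],[0,0,0]]' --translation '[[0,0,0.8],[0,0,0.8],[0,0,0.8],[0,0,0.8],[0,0,0.8],[0,0,0.8],[0,0,0.8],[0,0,0.6],[0,0,0.4],[0,0,0]]' --jaw '[1,1,1,1,1,1,1,1,1,1]'

```text
clock: 23.05
position: [0.641, -0.0176, 0.0631]
ee_rot: [0.707, 0.707, -0.001, -0.001]
ft_force: [-0.6, 0.2, -0.0]
grip_width: 1.0
grasp_force: 0.0
```

jog_arm --dr '[[0,0,0],[0,0,0],[0,0,0],[0,0,0],[0,0,0],[0,0,0],[0,0,0],[0,0,0]]' --translation '[[0,0,0],[0,0,0],[0,0,0],[0,0,0],[0,0,0],[0,0,0],[0,0,0],[0,0,0]]' --jaw '[0.8,0.7,0.6,0.5,0.5,0.5,0.5,0.5]'

```text
clock: 23.85
position: [0.6423, -0.0172, 0.0655]
ee_rot: [0.707, 0.707, 0.0, 0.001]
ft_force: [-1.4, -0.2, 6.1]
grip_width: 0.604
grasp_force: 30.8
```

jog_arm --dr '[[0,0,0],[0,0,0],[0,0,0],[0,0,0],[0,0,0],[0,0,0],[0,0,0]]' --translation '[[0,0,-0.2],[0,0,-0.3],[0,0,-0.4],[0,0,-0.4],[0,0,-0.5],[0,0,-0.3],[0,0,0]]' --jaw '[0.5,0.5,0.5,0.5,0.5,0.5,0.5]'

```text
clock: 24.55
position: [0.6425, -0.0172, 0.1185]
ee_rot: [0.707, 0.707, 0.001, 0.001]
ft_force: [0.5, -0.5, -0.5]
grip_width: 0.602
grasp_force: 31.6
```

Run:
```python
from h import *
a=optics.camera("side");b=optics.camera("wrist");np.savez("w8.npz",**b)
o=manip.get_obs();print(o["position"],o["ft_force"],o["grasp_force"])
s=cv2.resize(a["color"][110:270,110:310],(400,320),interpolation=cv2.INTER_CUBIC)
w=cv2.copyMakeBorder(cv2.resize(b["color"],(400,300)),0,20,0,0,cv2.BORDER_CONSTANT)
cv2.imwrite("pics/8.png",np.hstack([s,w])[:,:,::-1])
```

```text
[ 0.64167239 -0.01731973  0.11679348] [ 0.80828974 -0.53075926 -2.40229271] 31.552284825593233
```

View pics/8.png

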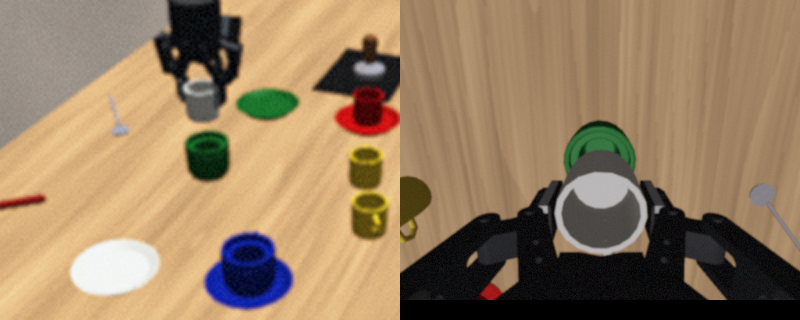

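White is held upright clear of green, and blue stands on its saucer (left 248,265). Carry white to its saucer at (0.640, 0.253).

jog_arm --dr '[[0,0,0],[0,0,0],[0,0,0],[0,0,0],[0,0,0],[0,0,0],[0,0,0],[0,0,0],[0,0,0],[0,0,0]]' --translation '[[0.5,0,0],[0.9,0,0],[1,0,0],[1,0,0],[1,0,0],[1,0,0],[1,0,0],[1,0,0],[1,0,0],[1,0,0]]' --jaw '[0.5,0.5,0.5,0.5,0.5,0.5,0.5,0.5,0.5,0.5]'

```text
clock: 25.65
position: [0.641, 0.2199, 0.1162]
ee_rot: [0.707, 0.707, -0.0, -0.0]
ft_force: [0.8, 1.0, -1.8]
grip_width: 0.599
grasp_force: 31.5
```

jog_arm --dr '[[0,0,0],[0,0,0],[0,0,0],[0,0,0],[0,0,0],[0,0,0],[0,0,0],[0,0,0],[0,0,0]]' --translation '[[0.9,-0.06,0],[0.5,0,0],[0,0,0],[0,0,0],[0,0,0.8],[0,0,0.9],[0,0,0.9],[0,0,0.7],[0,0,0]]' --jaw '[0.5,0.5,0.5,0.5,0.5,0.5,0.5,0.5,0.5]'

```text
clock: 26.55
position: [0.6394, 0.2505, 0.0315]
ee_rot: [0.708, 0.706, -0.002, -0.0]
ft_force: [0.3, -0.0, -1.3]
grip_width: 0.604
grasp_force: 31.8
```

jog_arm --dr '[[0,0,0],[0,0,0]]' --translation '[[0,0,0],[0,0,0]]' --jaw '[0.5,0.5]'

```text
clock: 26.75
position: [0.6412, 0.2529, 0.0358]
ee_rot: [0.707, 0.707, 0.001, 0.0]
ft_force: [-0.5, 0.0, -1.2]
grip_width: 0.604
grasp_force: 31.8
```

jog_arm --dr '[[0,0,0],[0,0,0],[0,0,0],[0,0,0],[0,0,0],[0,0,0],[0,0,0],[0,0,0]]' --translation '[[0,-0.02,0.08],[0,-0.02,0.08],[0,0,0.08],[0,0,0.06],[0,0,0.06],[0,0,0.04],[0,0,0],[0,0,0]]' --jaw '[0.5,0.5,0.5,0.5,0.5,0.5,0.5,0.5]'

```text
clock: 27.55
position: [0.6394, 0.2527, 0.0243]
ee_rot: [0.707, 0.707, -0.0, 0.0]
ft_force: [0.3, -0.3, -1.0]
grip_width: 0.606
grasp_force: 31.8
```

jog_arm --dr '[[0,0,0],[0,0,0],[0,0,0],[0,0,0],[0,0,0]]' --translation '[[0,0,0.04],[0,0,0.03],[0,0,0.02],[0,0,0],[0,0,0]]' --jaw '[0.5,0.5,0.5,0.5,0.5]'

```text
clock: 28.05
position: [0.6395, 0.2529, 0.0232]
ee_rot: [0.707, 0.707, 0.0, 0.0]
ft_force: [-4.0, -2.2, 8.6]
grip_width: 0.604
grasp_force: 32.6
```

Contact. Release, retract and go to view green.

jog_arm --dr '[[0,0,0],[0,0,0],[0,0,0],[0,0,0],[0,0,0],[0,0,0],[0,0,0],[0,0,0],[0,0,0],[0,0,0]]' --translation '[[0,0,0],[0,0,0],[0,0,0],[0,0,0],[0,0,0],[0,0,0],[0,0,-0.3],[0,0,-0.6],[0,0,-0.8],[0,0,-1]]' --jaw '[0.7,0.8,0.9,1,1,1,1,1,1,1]'

```text
clock: 29.05
position: [0.6392, 0.2528, 0.091]
ee_rot: [0.707, 0.707, -0.0, -0.0]
ft_force: [0.3, 0.1, 0.3]
grip_width: 1.002
grasp_force: 0.0
```

jog_arm --dr '[[0,0,0],[0,0,0],[0,0,0],[0,0,0],[0,0,0],[0,0,0],[0,0,0],[0,0,0],[0,0,0],[0,0,0]]' --translation '[[0,0,-1],[-0.6,0,-1],[-1,0,-1],[-1,0,-1],[-1,0,-1],[-1,0,-0.6],[-1,0,0],[-1,0,0],[-1,0,0],[-1,0,0]]' --jaw '[1,1,1,1,1,1,1,1,1,1]'

```text
clock: 30.05
position: [0.6392, 0.037, 0.2313]
ee_rot: [0.707, 0.707, 0.001, 0.001]
ft_force: [-0.6, -0.0, -0.1]
grip_width: 0.998
grasp_force: 0.0
```

jog_arm --dr '[[0,0,0],[0,0,0],[0,0,0],[0,0,0],[0,0,0],[0,0,0],[0,0,0]]' --translation '[[-1,0,0],[-1,0,0],[-1,0,0],[-1,0,0],[-1,0,0],[0,0,0],[0,0,0]]' --jaw '[1,1,1,1,1,1,1]'

```text
clock: 30.75
position: [0.6392, -0.0874, 0.2308]
ee_rot: [0.708, 0.707, 0.0, 0.0]
ft_force: [0.1, 0.5, 0.5]
grip_width: 0.999
grasp_force: 0.0
```

Run:
```python
from h import *
o=manip.get_obs();print(o["position"])
c=optics.camera("wrist"); np.savez("w9.npz",**c)
pr=lambda X:(lambda p:p[:2]/p[2])(c["mtx"]@(c["R"]@np.array(X)+c["t"]))
e=rim(c,'green',pr([.641,-.017,.058])); print(e,onz(c,*e[0],.058),None if e[2] is None else onz(c,*e[2],.04))
e=rim(c,'green',pr([.64,-.245,.01])); print('saucer',e,onz(c,*e[0],.013))
```

```text
[ 0.63924275 -0.08736509  0.23075535]
(array([258.28027344, 109.32784271]), (61.13382339477539, 63.88543701171875), array([277.2       , 147.58333333])) [ 0.64142762 -0.01572261  0.058     ] [ 0.66354157 -0.05822531  0.04      ]
saucer (array([258.3961792 , 275.83505249]), (66.93899536132812, 76.58992767333984), None) [ 0.64194664 -0.24349566  0.013     ]
```

Green at (0.6414, −0.016), upright and in the same place, with the handle 27° off −y, clear of the pads. The saucer check gives (0.642, −0.244). Grasp.

jog_arm --dr '[[0,0,0],[0,0,0],[0,0,0],[0,0,0],[0,0,0]]' --translation '[[0.86,0.09,0],[1,0,0],[1,0,0],[0,0,0],[0,0,0]]' --jaw '[1,1,1,1,1]' --squeeze 40

```text
clock: 31.3
position: [0.6414, -0.0139, 0.2302]
ee_rot: [0.706, 0.708, 0.0, 0.0]
ft_force: [-0.5, -1.6, 0.4]
grip_width: 1.003
grasp_force: 0.0
```

jog_arm --dr '[[0,0,0],[0,0,0],[0,0,0],[0,0,0],[0,0,0],[0,0,0],[0,0,0],[0,0,0],[0,0,0],[0,0,0]]' --translation '[[0,0,0.8],[0,0,0.9],[0,0,1],[0,0,1],[0,0,1],[0,0,1],[0,0,1],[0,0,1],[0,0,0.7],[0,0,0.3]]' --jaw '[1,1,1,1,1,1,1,1,1,1]'

```text
clock: 32.3
position: [0.6407, -0.0164, 0.0104]
ee_rot: [0.708, 0.707, -0.001, -0.001]
ft_force: [-0.1, -0.8, -1.0]
grip_width: 1.001
grasp_force: 0.0
```

jog_arm --dr '[[0,0,0],[0,0,0],[0,0,0],[0,0,0],[0,0,0],[0,0,0],[0,0,0],[0,0,0],[0,0,0]]' --translation '[[0,0,0],[0,0,0],[0,0,0],[0,0,0],[0,0,0],[0,0,0],[0,0,0],[0,0,0],[0,0,0]]' --jaw '[1,1,0.9,0.8,0.7,0.7,0.7,0.7,0.7]'

```text
clock: 33.2
position: [0.6422, -0.0158, 0.0134]
ee_rot: [0.707, 0.707, 0.0, 0.001]
ft_force: [-1.9, -0.2, 5.7]
grip_width: 0.801
grasp_force: 44.5
```

jog_arm --dr '[[0,0,0],[0,0,0],[0,0,0],[0,0,0],[0,0,0],[0,0,0],[0,0,0],[0,0,0],[0,0,0],[0,0,0]]' --translation '[[0,0,-0.3],[0,0,-0.6],[0,0,-0.8],[0,0,-0.8],[0,0,-0.7],[-0.4,0,0],[-0.75,0,0],[-1,0,0],[-1,0,0],[-1,0,0]]' --jaw '[0.7,0.7,0.7,0.7,0.7,0.7,0.7,0.7,0.7,0.7]'

```text
clock: 34.2
position: [0.6408, -0.1215, 0.0913]
ee_rot: [0.707, 0.707, -0.001, -0.0]
ft_force: [-0.0, -0.2, -2.3]
grip_width: 0.8
grasp_force: 45.8
```

jog_arm --dr '[[0,0,0],[0,0,0],[0,0,0],[0,0,0],[0,0,0],[0,0,0],[0,0,0],[0,0,0],[0,0,0],[0,0,0]]' --translation '[[-1,0,0],[-1,0,0],[-1,0,0],[-1,0,0],[-0.7,0,0],[-0.3,0,0],[0,0,0],[0,0,0.8],[0,0,0.9],[0,0,0.7]]' --jaw '[0.7,0.7,0.7,0.7,0.7,0.7,0.7,0.7,0.7,0.7]'

```text
clock: 35.2
position: [0.6413, -0.2424, 0.0308]
ee_rot: [0.707, 0.708, 0.0, -0.001]
ft_force: [-0.8, 0.5, -0.8]
grip_width: 0.8
grasp_force: 45.8
```

jog_arm --dr '[[0,0,0],[0,0,0]]' --translation '[[0,0,0],[0,0,0]]' --jaw '[0.7,0.7]'

```text
clock: 35.4
position: [0.6416, -0.2437, 0.0324]
ee_rot: [0.707, 0.707, 0.0, -0.0]
ft_force: [-0.3, 0.9, -1.5]
grip_width: 0.797
grasp_force: 46.0
```

Run:
```python
from h import *
a=optics.camera("side");b=optics.camera("wrist")
s=cv2.resize(a["color"][110:270,130:330],(400,320),interpolation=cv2.INTER_CUBIC)
w=cv2.copyMakeBorder(cv2.resize(b["color"],(400,300)),0,20,0,0,cv2.BORDER_CONSTANT)
cv2.imwrite("pics/10.png",np.hstack([s,w])[:,:,::-1]); print(manip.get_obs()["position"])
```

```text
[ 0.64222822 -0.2443315   0.03343114]
```

View pics/10.png

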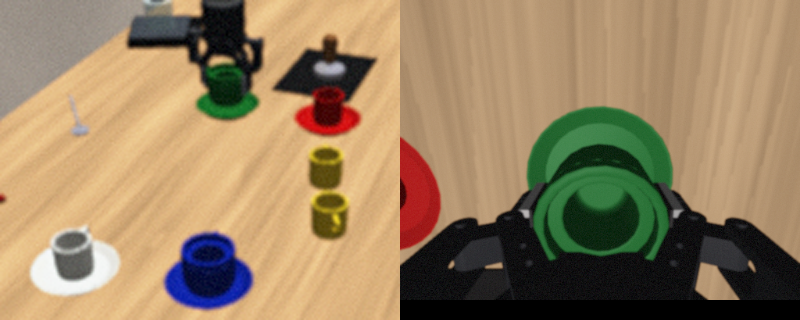

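Green is over its saucer (left 225,95). White (73,255), blue (208,268) and red (328,110) stand centred on theirs. Lower about 13 mm.

jog_arm --dr '[[0,0,0],[0,0,0],[0,0,0],[0,0,0],[0,0,0],[0,0,0],[0,0,0],[0,0,0]]' --translation '[[0,0,0.08],[0,0,0.08],[0,0,0.08],[0,0,0.08],[0,0,0.06],[0,0,0.05],[0,0,0],[0,0,0]]' --jaw '[0.7,0.7,0.7,0.7,0.7,0.7,0.7,0.7]'

```text
clock: 36.3
position: [0.6414, -0.2445, 0.0213]
ee_rot: [0.707, 0.707, -0.0, 0.0]
ft_force: [-0.0, -0.2, -2.1]
grip_width: 0.801
grasp_force: 46.0
```

jog_arm --dr '[[0,0,0],[0,0,0],[0,0,0],[0,0,0],[0,0,0]]' --translation '[[0,0,0.03],[0,0,0.03],[0,0,0.03],[0,0,0],[0,0,0]]' --jaw '[0.7,0.7,0.7,0.7,0.7]'

```text
clock: 36.8
position: [0.6414, -0.2445, 0.0195]
ee_rot: [0.707, 0.707, -0.0, 0.0]
ft_force: [-2.8, 1.4, 3.7]
grip_width: 0.799
grasp_force: 46.4
```

Contact at the expected height. Release, retract and back off to check.

jog_arm --dr '[[0,0,0],[0,0,0],[0,0,0],[0,0,0],[0,0,0],[0,0,0],[0,0,0],[0,0,0],[0,0,0],[0,0,0]]' --translation '[[0,0,0],[0,0,0],[0,0,0],[0,0,0],[0,0,0],[0,0,-0.3],[0,0,-0.6],[0,0,-0.8],[0,0,-1],[0,0,-1]]' --jaw '[0.9,1,1,1,1,1,1,1,1,1]'

```text
clock: 37.8
position: [0.6416, -0.2445, 0.114]
ee_rot: [0.707, 0.707, 0.0, 0.001]
ft_force: [-0.2, 0.1, 0.4]
grip_width: 0.996
grasp_force: 0.0
```

jog_arm --dr '[[0,0,0],[0,0,0],[0,0,0],[0,0,0],[0,0,0],[0,0,0],[0,0,0],[0,0,0],[0,0,0],[0,0,0]]' --translation '[[0,0,-1],[0,0,-1],[0,0,-1],[0.6,-0.4,-1],[1,-0.7,-1],[1,-0.7,-1],[1,-0.7,0],[1,-0.7,0],[1,-0.7,0],[1,-0.7,0]]' --jaw '[1,1,1,1,1,1,1,1,1,1]'

```text
clock: 38.8
position: [0.5257, -0.0781, 0.2629]
ee_rot: [0.707, 0.707, 0.0, 0.001]
ft_force: [0.4, -0.1, -0.0]
grip_width: 0.994
grasp_force: 0.0
```

jog_arm --dr '[[0,0,0],[0,0,0],[0,0,0],[0,0,0],[0,0,0]]' --translation '[[1,-0.5,0],[1,-0.5,0],[0,0,0],[0,0,0],[0,0,0]]' --jaw '[1,1,1,1,1]'

```text
clock: 39.3
position: [0.5018, -0.0302, 0.2621]
ee_rot: [0.708, 0.707, 0.0, 0.0]
ft_force: [0.0, -1.0, -0.0]
grip_width: 0.996
grasp_force: 0.0
```

Run:
```python
from h import *
a=optics.camera("side");b=optics.camera("top"); print(manip.get_obs()["position"])
s=cv2.resize(a["color"][100:340,110:350],(400,400),interpolation=cv2.INTER_CUBIC)
w=cv2.resize(b["color"][80:280,160:400],(400,333),interpolation=cv2.INTER_CUBIC);w=cv2.copyMakeBorder(w,0,67,0,0,cv2.BORDER_CONSTANT)
cv2.imwrite("pics/11.png",np.hstack([s,w])[:,:,::-1])
```

```text
[ 0.50171312 -0.03023647  0.26169323]
```

View pics/11.png

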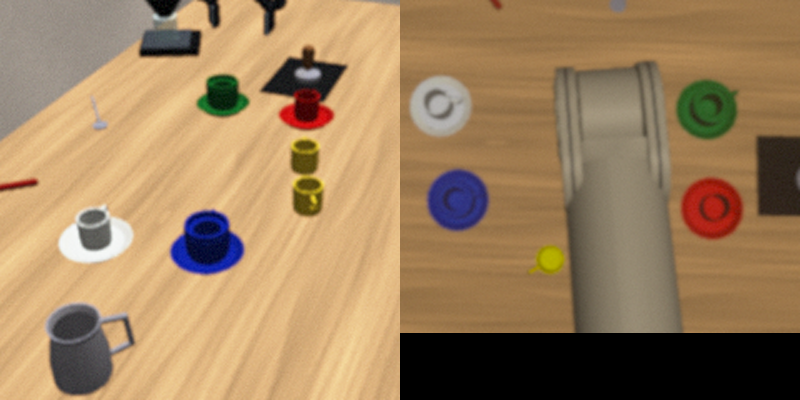

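All four cups stand upright in the middle of their own saucers: white (440,105), blue (458,200), green (707,108) and red (712,208) in the top crop. The jug and tamper are in place.

```bash
python3 -c "
from workcell import manip
print(manip.hand_in())"
```

```text
the job is handed in; nothing more can be done
None
```

The job is handed in at about 39 s of the 122 s allowed: in the last pictures all four cups stand upright and centred on their own saucers, with the milk jug and tamper untouched; the hand-in call returned no verdict.

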